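# Sort the rattling power-supply cases

## Robot

A 7-joint arm with a two-finger parallel gripper is mounted at the origin on a cart in front of the work surface, level with it; the furniture and walls round the work are solid. World frame = base frame: x ahead of the robot, y to its left, z up, the work surface at z = 0. Lengths are in m, angles in rad, forces in N, time in s.
With the tool pointing down it reaches from about 0.425 to 0.875 m from the base axis. Payload 8.4 kg.
Tool frame: the origin (TCP) lies at the very end of the fingers, on their centre line; the grasp point (between the pads) lies 19 mm behind it (manip.pinch_z is the distance from the TCP to the grasp point, in m); z points along the fingers, y is the line along which they close (so a half turn about z gives the same grasp; the last joint's range is limited). The gripper opens to 85 mm and grips with 20 to 120 N. Pads are 22 mm wide; open, the fingers measure 114 mm over their backs; the gripper's body (76 mm by 85 mm) begins 54 mm behind the grasp point. The pads swing forward as they close: fully open they stand 13 mm farther back than shut.
Start: joints at [1.137, 0.333, 0.04, 1.465, -0.013, 1.343, -0.059], TCP at [0.214, -0.614, 0.231] pointing down, gripper open.
Joint ranges: [-2.58, 2.58], [-0.38, 2.09], [-1.3, 1.39], [0.25, 2.4], [-1.5, 4.64], [0.08, 2.09], [-2.65, 2.65]. Speed limits (rad/s): [2.22, 2.22, 2.79, 2.79, 3.14, 3.14, 3.14].

## Interface

Orientations are given as a unit quaternion [w, x, y, z].
In Python, from station import manip gives the robot as it stands. The module is installed in compiled form; this text tells all that it offers.
- The arm moves only by the tool send_rows, never from a script. Its arguments are lists of equal length, an entry for each row: "offset": the shift along the tool's x, y, z in cm, a list of three; "twist": the turn about the tool's z in degrees; "gripper": the opening, from 0 (shut) to 1 (fully open). A call has 1 to 5 rows; each row is the pose to reach, as a shift and turn from the pose commanded when the call began, along the tool's axes at that moment; what a row does not reach only later rows make up. A row lasts 1/10 s, in which the tool goes at most 50 mm and 8.59 degrees, less where a joint would pass 70% of its speed; a pose out of reach is approached as far as the arm can. A call with a gripper value outside its range is refused whole. The fingers move at their own pace and stop on an object; the grip force is fixed at half the most. Time passes only in rows, so rows that repeat a pose let the fingers close. It gives the time, the measured TCP pose, the force, the opening and the grip force at its end, in the units of the state.
- manip.get_state(): the state, without advancing time (a new reading comes with each control period).
- manip.camera(name): name is "scene" or "side" or "wrist"; returns the picture (400x640x3 uint8, blue, green, red); there is no depth.
- manip.camera_params(name): a dict with "fovy" (degrees; the focal length in pixels is half the picture's height over the tangent of half this angle, whatever the lens; pixels are square), "cx", "cy" (the principal point, pixels), "k1" (the pictures are not rectified: a ray, as slopes to the right and down, at radius r is drawn at 1 + k1 r^2 times it, then the intrinsics apply), "origin" and "orientation" of the camera in the world. Camera axes: x right, y up, looking along -z (the intrinsics and any distortion apply to the point x, -y, -z); pixel columns grow to the right and rows downward; lengths in m; the calibration is good to about 2 mm. A picture is of the moment at which its call begins: read the wrist's pose just before it. camera_params takes no time and is no camera call; for the wrist camera it gives the pose at the moment of the call.
- manip.finish_job(): hands the job in; it is judged then, once.
The state is a dict: "clock": time; "joint_positions": joint angles; "qvel": joint speeds; "joint_efforts": joint torques, N m; "ee_pos": TCP position; "orientation": TCP orientation; "force": force on the tool from outside, world axes, zero at the start; "torque": the same for the moment, N m; "width": finger opening in m; "grip_force": force on a finger pad.
Only numpy, scipy, OpenCV 4.12 (cv2) and the standard library are available. Lean on these libraries where they do the work, as an engineer would, in place of code of your own. Each camera call takes 0.05 s, during which the arm holds its last target. There are 200 camera calls.

## Task

A class has handed in its power-supply cases, and in some of them the transformer has broken loose. Lift and shake the cases to find which ones rattle, then lay every rattling case on the sloping rack with the screwdriver in its trough, for repair, and every sound one on the rack with the pen, each flat on the deck with its long side up the slope; leave the tools in their troughs and the other things on the bench alone.

Things in the scene. Friction and masses are not known exactly. Their poses are not given: they have to be found in the camera images.
- case_1: closed aluminium power-supply case, grey lid, 112 (x, long) x 52 (y) x 48 mm (z), origin at its centre, sockets stand 4 mm out of the +x end. 0.4 to 0.7 kg. All cases look and weigh about alike; sound or faulty. May be absent: 3 or 4 of the four are there, 1 or 2 of them faulty. 
- case_2: a case like case_1. Each case hides a 0.25 kg transformer. Sound: bolted fast, up to 22 mm off the middle. Faulty: loose, it slides 64 mm along the case's x axis (friction 0.1 N) and knocks at the ends when the case is shaken end to end; tip an end up by more than about 10 degrees and it runs to the low end and stays there. Sound or faulty; may be absent
- case_3: a case like case_1. Held across its middle, tipped 25 degrees one way and levelled, then the other way and levelled, a case with a loose transformer gives two level readings of the moment about its y axis that differ by about 0.15 N m, since the weight has moved 64 mm; with a bolted one they agree. Sound or faulty; may be absent
- case_4: a case like case_1, sound or faulty; may be absent. The cases are stout: a grip of 35 N across the 52 mm sides holds them safely and does no harm
- case_1_core (a joint): where the transformer hidden in case_1 sits: metres from the middle along the case's x axis. Starts within +-0.022 in all cases alike; stays so when bolted, goes to about +-0.032 when loose and tipped
- case_2_core (a joint): where the transformer hidden in case_2 sits: metres from the middle along the case's x axis. Starts within +-0.022 in all cases alike; stays so when bolted, goes to about +-0.032 when loose and tipped
- case_3_core (a joint): where the transformer hidden in case_3 sits: metres from the middle along the case's x axis. Starts within +-0.022 in all cases alike; stays so when bolted, goes to about +-0.032 when loose and tipped
- case_4_core (a joint): where the transformer hidden in case_4 sits: metres from the middle along the case's x axis. Starts within +-0.022 in all cases alike; stays so when bolted, goes to about +-0.032 when loose and tipped
- rack_1: fixed steel rack, 304 mm (x) x 116 mm (y), origin on the bench below its middle: in front (x -150 to -115 mm) a level trough with a 3 mm floor and 11 mm front rim, behind it the sloping deck_1. The tool in the trough marks the rack: screwdriver = repair, pen = sound
- rack_2: the same kind of rack as rack_1, with deck_2. The highest part of a rack is its rear edge, about 80 mm above the bench
- deck_1: rack_1's deck, origin in the middle of its upper face (18 mm to +x of the rack's origin, 43 mm up). Face 260 (x) x 110 mm (y), rising to +x at 0.25 rad; its z axis is the face's normal. Lips above the face: 12 mm in front, 6 mm behind and at the sides. Two cases fit end to end, long side up the slope, centred at x = +-63 mm, y = 0; they do not slide
- deck_2: rack_2's deck, like deck_1
- screwdriver: screwdriver with red and black handle, 106 mm along y, 16 mm thick, origin at the middle of its underside; lies in the trough of the repair rack (either rack, differs from start to start)
- pen: white flux pen with blue cap, 79 mm along y, 18 mm thick, origin at the middle of its underside; lies in the trough of the rack for sound cases
- solder_spool: bystander: spool of solder, 55 mm across, 38 mm high, origin at its underside
- tape_roll: bystander: roll of black tape, 61 mm across, 18 mm high, origin at its underside
- coil_module: bystander: small board with a copper coil, 29x42x46 mm, origin at its underside
There are look-alikes about, which are no part of the job. What is shaped like the case_3 but pink is not meant. Leave any blue look-alike of the case_1 alone.

How it is judged:
On the way:
1. a case is lifted clear of the bench and shaken or tipped (((height (world z) of case_1 above 0.07 m and (linear speed of case_1 above 0.04 m/s or angular speed of case_1 above 0.2 rad/s)) or (height (world z) of case_2 above 0.07 m and (linear speed of case_2 above 0.04 m/s or angular speed of case_2 above 0.2 rad/s)) or (height (world z) of case_3 above 0.07 m and (linear speed of case_3 above 0.04 m/s or angular speed of case_3 above 0.2 rad/s)) or (height (world z) of case_4 above 0.07 m and (linear speed of case_4 above 0.04 m/s or angular speed of case_4 above 0.2 rad/s)))), for 0.1 s.
At the end, for the whole second after the job is handed in: Cases with a loose transformer (run to one end) on the screwdriver's deck, sound ones on the pen's: centre within 85 mm (x), 35 mm (y) of the deck's, flat (19 to 34 mm off its face), long axis within 0.15 rad of the slope, at rest; each tool still in its trough (linear speed of each of case_1, case_2, case_3, case_4 below 0.02 m/s and ((x of screwdriver in the frame of rack_1 between -0.155 and -0.11 m and y of screwdriver in the frame of rack_1 between -0.06 and 0.06 m and x of pen in the frame of rack_2 between -0.155 and -0.11 m and y of pen in the frame of rack_2 between -0.06 and 0.06 m and ((x of case_1 in the frame of deck_1 between -0.085 and 0.085 m and y of case_1 in the frame of deck_1 between -0.035 and 0.035 m and z of case_1 in the frame of deck_1 between 0.019 and 0.034 m and angle between the x axis of case_1 and the x axis of deck_1, either way round below 0.15 rad and value of joint case_1_core above 0.029 m) or (x of case_1 in the frame of deck_1 between -0.085 and 0.085 m and y of case_1 in the frame of deck_1 between -0.035 and 0.035 m and z of case_1 in the frame of deck_1 between 0.019 and 0.034 m and angle between the x axis of case_1 and the x axis of deck_1, either way round below 0.15 rad and value of joint case_1_core below -0.029 m) or (x of case_1 in the frame of deck_2 between -0.085 and 0.085 m and y of case_1 in the frame of deck_2 between -0.035 and 0.035 m and z of case_1 in the frame of deck_2 between 0.019 and 0.034 m and angle between the x axis of case_1 and the x axis of deck_2, either way round below 0.15 rad and value of joint case_1_core between -0.027 and 0.027 m)) and ((x of case_2 in the frame of deck_1 between -0.085 and 0.085 m and y of case_2 in the frame of deck_1 between -0.035 and 0.035 m and z of case_2 in the frame of deck_1 between 0.019 and 0.034 m and angle between the x axis of case_2 and the x axis of deck_1, either way round below 0.15 rad and value of joint case_2_core above 0.029 m) or (x of case_2 in the frame of deck_1 between -0.085 and 0.085 m and y of case_2 in the frame of deck_1 between -0.035 and 0.035 m and z of case_2 in the frame of deck_1 between 0.019 and 0.034 m and angle between the x axis of case_2 and the x axis of deck_1, either way round below 0.15 rad and value of joint case_2_core below -0.029 m) or (x of case_2 in the frame of deck_2 between -0.085 and 0.085 m and y of case_2 in the frame of deck_2 between -0.035 and 0.035 m and z of case_2 in the frame of deck_2 between 0.019 and 0.034 m and angle between the x axis of case_2 and the x axis of deck_2, either way round below 0.15 rad and value of joint case_2_core between -0.027 and 0.027 m)) and ((x of case_3 in the frame of deck_1 between -0.085 and 0.085 m and y of case_3 in the frame of deck_1 between -0.035 and 0.035 m and z of case_3 in the frame of deck_1 between 0.019 and 0.034 m and angle between the x axis of case_3 and the x axis of deck_1, either way round below 0.15 rad and value of joint case_3_core above 0.029 m) or (x of case_3 in the frame of deck_1 between -0.085 and 0.085 m and y of case_3 in the frame of deck_1 between -0.035 and 0.035 m and z of case_3 in the frame of deck_1 between 0.019 and 0.034 m and angle between the x axis of case_3 and the x axis of deck_1, either way round below 0.15 rad and value of joint case_3_core below -0.029 m) or (x of case_3 in the frame of deck_2 between -0.085 and 0.085 m and y of case_3 in the frame of deck_2 between -0.035 and 0.035 m and z of case_3 in the frame of deck_2 between 0.019 and 0.034 m and angle between the x axis of case_3 and the x axis of deck_2, either way round below 0.15 rad and value of joint case_3_core between -0.027 and 0.027 m)) and ((x of case_4 in the frame of deck_1 between -0.085 and 0.085 m and y of case_4 in the frame of deck_1 between -0.035 and 0.035 m and z of case_4 in the frame of deck_1 between 0.019 and 0.034 m and angle between the x axis of case_4 and the x axis of deck_1, either way round below 0.15 rad and value of joint case_4_core above 0.029 m) or (x of case_4 in the frame of deck_1 between -0.085 and 0.085 m and y of case_4 in the frame of deck_1 between -0.035 and 0.035 m and z of case_4 in the frame of deck_1 between 0.019 and 0.034 m and angle between the x axis of case_4 and the x axis of deck_1, either way round below 0.15 rad and value of joint case_4_core below -0.029 m) or (x of case_4 in the frame of deck_2 between -0.085 and 0.085 m and y of case_4 in the frame of deck_2 between -0.035 and 0.035 m and z of case_4 in the frame of deck_2 between 0.019 and 0.034 m and angle between the x axis of case_4 and the x axis of deck_2, either way round below 0.15 rad and value of joint case_4_core between -0.027 and 0.027 m))) or (x of screwdriver in the frame of rack_2 between -0.155 and -0.11 m and y of screwdriver in the frame of rack_2 between -0.06 and 0.06 m and x of pen in the frame of rack_1 between -0.155 and -0.11 m and y of pen in the frame of rack_1 between -0.06 and 0.06 m and ((x of case_1 in the frame of deck_2 between -0.085 and 0.085 m and y of case_1 in the frame of deck_2 between -0.035 and 0.035 m and z of case_1 in the frame of deck_2 between 0.019 and 0.034 m and angle between the x axis of case_1 and the x axis of deck_2, either way round below 0.15 rad and value of joint case_1_core above 0.029 m) or (x of case_1 in the frame of deck_2 between -0.085 and 0.085 m and y of case_1 in the frame of deck_2 between -0.035 and 0.035 m and z of case_1 in the frame of deck_2 between 0.019 and 0.034 m and angle between the x axis of case_1 and the x axis of deck_2, either way round below 0.15 rad and value of joint case_1_core below -0.029 m) or (x of case_1 in the frame of deck_1 between -0.085 and 0.085 m and y of case_1 in the frame of deck_1 between -0.035 and 0.035 m and z of case_1 in the frame of deck_1 between 0.019 and 0.034 m and angle between the x axis of case_1 and the x axis of deck_1, either way round below 0.15 rad and value of joint case_1_core between -0.027 and 0.027 m)) and ((x of case_2 in the frame of deck_2 between -0.085 and 0.085 m and y of case_2 in the frame of deck_2 between -0.035 and 0.035 m and z of case_2 in the frame of deck_2 between 0.019 and 0.034 m and angle between the x axis of case_2 and the x axis of deck_2, either way round below 0.15 rad and value of joint case_2_core above 0.029 m) or (x of case_2 in the frame of deck_2 between -0.085 and 0.085 m and y of case_2 in the frame of deck_2 between -0.035 and 0.035 m and z of case_2 in the frame of deck_2 between 0.019 and 0.034 m and angle between the x axis of case_2 and the x axis of deck_2, either way round below 0.15 rad and value of joint case_2_core below -0.029 m) or (x of case_2 in the frame of deck_1 between -0.085 and 0.085 m and y of case_2 in the frame of deck_1 between -0.035 and 0.035 m and z of case_2 in the frame of deck_1 between 0.019 and 0.034 m and angle between the x axis of case_2 and the x axis of deck_1, either way round below 0.15 rad and value of joint case_2_core between -0.027 and 0.027 m)) and ((x of case_3 in the frame of deck_2 between -0.085 and 0.085 m and y of case_3 in the frame of deck_2 between -0.035 and 0.035 m and z of case_3 in the frame of deck_2 between 0.019 and 0.034 m and angle between the x axis of case_3 and the x axis of deck_2, either way round below 0.15 rad and value of joint case_3_core above 0.029 m) or (x of case_3 in the frame of deck_2 between -0.085 and 0.085 m and y of case_3 in the frame of deck_2 between -0.035 and 0.035 m and z of case_3 in the frame of deck_2 between 0.019 and 0.034 m and angle between the x axis of case_3 and the x axis of deck_2, either way round below 0.15 rad and value of joint case_3_core below -0.029 m) or (x of case_3 in the frame of deck_1 between -0.085 and 0.085 m and y of case_3 in the frame of deck_1 between -0.035 and 0.035 m and z of case_3 in the frame of deck_1 between 0.019 and 0.034 m and angle between the x axis of case_3 and the x axis of deck_1, either way round below 0.15 rad and value of joint case_3_core between -0.027 and 0.027 m)) and ((x of case_4 in the frame of deck_2 between -0.085 and 0.085 m and y of case_4 in the frame of deck_2 between -0.035 and 0.035 m and z of case_4 in the frame of deck_2 between 0.019 and 0.034 m and angle between the x axis of case_4 and the x axis of deck_2, either way round below 0.15 rad and value of joint case_4_core above 0.029 m) or (x of case_4 in the frame of deck_2 between -0.085 and 0.085 m and y of case_4 in the frame of deck_2 between -0.035 and 0.035 m and z of case_4 in the frame of deck_2 between 0.019 and 0.034 m and angle between the x axis of case_4 and the x axis of deck_2, either way round below 0.15 rad and value of joint case_4_core below -0.029 m) or (x of case_4 in the frame of deck_1 between -0.085 and 0.085 m and y of case_4 in the frame of deck_1 between -0.035 and 0.035 m and z of case_4 in the frame of deck_1 between 0.019 and 0.034 m and angle between the x axis of case_4 and the x axis of deck_1, either way round below 0.15 rad and value of joint case_4_core between -0.027 and 0.027 m))))); the robot touches nothing.
It fails at once if the solder spool is pushed more than 40 mm from its place (distance of solder_spool from where it was at the start of the episode above 0.04 m).
It fails at once if the tape roll is pushed more than 40 mm from its place (distance of tape_roll from where it was at the start of the episode above 0.04 m).
It fails at once if the coil module is pushed more than 40 mm from its place (distance of coil_module from where it was at the start of the episode above 0.04 m).
Of case_1, case_2, case_3, case_4 only 3 to 4 are there at a start; the rules pass over those that are not, and their reading is None.
At some moment in a run one of case_1, case_2, case_3, case_4 may be knocked a few centimetres aside while the robot is not near it.
Once in a run the grip may slacken for a moment while it holds something.
It also fails if it takes over 210 s, if anything falls off the work surface, if the arm or the gripper's body presses on something with over 40 N, if the wrist force passes 120 N, or if a joint passes its speed limit or range.

## Working session

There is one attempt and no reset: what is moved stays moved. The work goes in short steps, Python scripts to look and compute and a tool call to move; the robot and the scene stay as the last step left them, time stands still between calls to the robot, and variables do not carry over. Pictures are saved under pics/ and viewed, at most 14 in all, crops included, and the job is handed in when it is done.

Besides the shell and the picture viewer there is one more tool, called after ">>>" as name(argument=value, ...) on one line, values as JSON. send_rows: Moves the arm, as the interface text tells. Its arguments: {"type":"object","properties":{"offset":{"type":"array","items":{"type":"array","items":{"type":"number"}}},"twist":{"type":"array","items":{"type":"number"}},"gripper":{"type":"array","items":{"type":"number"}}},"required":["offset","twist","gripper"]}

```bash
mkdir -p pics
cat > h.py <<'E'
import numpy as np, cv2, json
from station import manip
from scipy.spatial.transform import Rotation as R
def par(n):
    p=manip.camera_params(n); q=p["orientation"]
    p["R"]=R.from_quat([q[1],q[2],q[3],q[0]]).as_matrix(); p["f"]=200/np.tan(np.radians(p["fovy"])/2); p["o"]=np.array(p["origin"]); return p
def ray(p,u,v):
    K=np.array([[p["f"],0,p["cx"]],[0,p["f"],p["cy"]],[0,0,1]])
    x,y=cv2.undistortPoints(np.array([[[u,v]]],float),K,np.array([p["k1"],0,0,0.]))[0,0]
    # r in the model is of the undistorted ray
    return p["R"]@np.array([x,-y,-1])
def onz(p,u,v,z):
    d=ray(p,u,v); return p["o"]+d*(z-p["o"][2])/d[2]
def proj(p,X):
    c=p["R"].T@(np.array(X)-p["o"]); x,y=c[0]/-c[2],-c[1]/-c[2]; s=1+p["k1"]*(x*x+y*y)
    return np.array([p["cx"]+p["f"]*x*s,p["cy"]+p["f"]*y*s])
def snap(n,fn=None):
    p=par(n); im=manip.camera(n); 
    if fn: cv2.imwrite("pics/"+fn,im)
    return p,im
def st():
    s=manip.get_state(); q=s["orientation"]; r=R.from_quat([q[1],q[2],q[3],q[0]]).as_matrix()
    return s,np.array(s["ee_pos"]),r
E
python3 - <<'E'
from h import *
for n in("scene","side","wrist"):
    p,im=snap(n,n+"0.png"); print(n,p["fovy"],p["cx"],p["cy"],p["k1"],p["o"],p["R"].round(3).tolist())
s,e,r=st(); print({k:np.round(v,3).tolist() for k,v in s.items()}); print(r.round(3))
E
```

```text
scene 53.14215401970667 316.4495705937914 201.61996064001514 -0.008458652504137886 [0.10359853 0.70373582 0.65560047] [[-0.852, 0.29, -0.436], [-0.524, -0.45, 0.723], [0.014, 0.844, 0.535]]
side 50.40865350076932 320.394698042154 195.86538890775307 -0.06200465213723744 [0.97864405 0.32837315 1.15857693] [[-0.741, -0.595, 0.313], [0.672, -0.664, 0.329], [0.012, 0.454, 0.891]]
wrist 67.00324058876429 320.2143968821051 198.3847848351182 0.01877136186155157 [ 0.2824654  -0.58873835  0.37301285] [[0.329, 0.904, 0.273], [-0.944, 0.315, 0.094], [-0.001, -0.289, 0.957]]
{'clock': 0.15, 'joint_positions': [1.137, 0.334, 0.04, 1.466, -0.013, 1.343, -0.058], 'qvel': [-0.001, -0.004, 0.001, -0.002, -0.0, -0.001, 0.0], 'joint_efforts': [0.003, -65.904, 1.367, -40.587, 0.017, 0.009, -0.0], 'ee_pos': [0.213, -0.614, 0.231], 'orientation': [-0.001, 0.986, 0.167, -0.0], 'force': [0.261, 0.853, -0.866], 'torque': [-0.04, -0.066, -0.016], 'grip_force': 0.0, 'width': 0.085}
[[ 0.945  0.329 -0.   ]
 [ 0.329 -0.945  0.001]
 [-0.    -0.001 -1.   ]]
```

View pics/scene0.png

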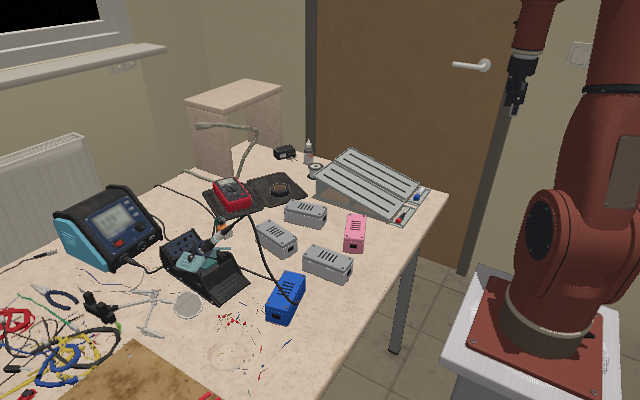

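View pics/side0.png

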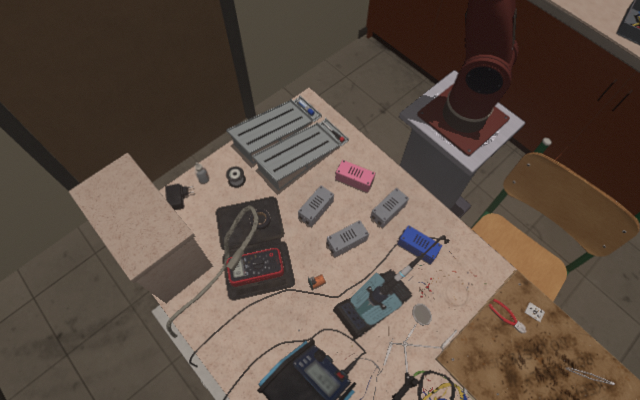

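```bash
cat > seg.py <<'E'
from h import *
def cases(n,im,p,zt=0.048):
    hsv=cv2.cvtColor(im,cv2.COLOR_BGR2HSV)
    out=[]
    return hsv
E
python3 - <<'E'
from h import *
im=cv2.imread("pics/side0.png"); sc=cv2.imread("pics/scene0.png")
hsv=cv2.cvtColor(im,cv2.COLOR_BGR2HSV); h2=cv2.cvtColor(sc,cv2.COLOR_BGR2HSV)
for u,v in[(316,205),(320,196),(347,232),(338,243),(389,200),(330,185),(300,240),(280,240)]: print("side",u,v,hsv[v,u])
p=par("side")
for nm,u,v,z in[("A",316,203,.048),("B",347,235,.048),("C",390,205,.048),("pink",355,174,.048),("blue",419,243,.048),("spool",236,176,.038),("tape",262,219,.018),("pen",305,107,.015),("drv",335,132,.015),("rackP_rearL",229,131,.08),("rackP_rearR",252,149,.08),("rackS_rearR",278,187,.08),("rackS_front",345,141,.011),("rackP_front",320,117,.011),("coil",317,282,.03)]: print(nm,onz(p,u,v,z).round(3))
a=cv2.resize(im[90:270,220:450],None,fx=3,fy=3,interpolation=cv2.INTER_CUBIC); cv2.imwrite("pics/crop1.png",a)
E
```

```text
side 316 205 [ 0  6 87]
side 320 196 [150   4 121]
side 347 232 [170   6 122]
side 338 243 [160   6 124]
side 389 200 [165  10 103]
side 330 185 [ 12  61 160]
side 300 240 [ 12  58 167]
side 280 240 [12 56 82]
A [ 0.614 -0.073  0.048]
B [0.616 0.059 0.048]
C [0.457 0.075 0.048]
pink [ 0.461 -0.067  0.048]
blue [0.482 0.211 0.048]
spool [ 0.73  -0.307  0.038]
tape [ 0.756 -0.151  0.018]
pen [ 0.389 -0.38   0.015]
drv [ 0.383 -0.236  0.015]
rackP_rearL [ 0.659 -0.426  0.08 ]
rackP_rearR [ 0.647 -0.326  0.08 ]
rackS_rearR [ 0.671 -0.173  0.08 ]
rackS_front [ 0.381 -0.191  0.011]
rackP_front [ 0.377 -0.317  0.011]
coil [0.765 0.099 0.03 ]
```

View pics/crop1.png

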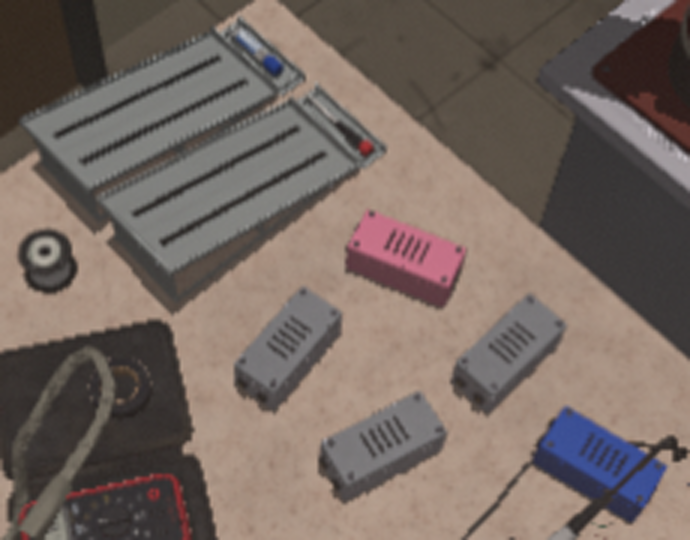

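```bash
cat > seg.py <<'E'
from h import *
def tops(p,im,z=0.048,amin=300,amax=6000,vmin=95,roi=None):
    """grey lids: list of (centre xy, yaw of long axis deg, len, wid) in world at height z"""
    hsv=cv2.cvtColor(im,cv2.COLOR_BGR2HSV)
    m=((hsv[...,1]<28)&(hsv[...,2]>vmin)).astype(np.uint8)*255
    m=cv2.morphologyEx(m,cv2.MORPH_CLOSE,np.ones((5,5)))
    m=cv2.morphologyEx(m,cv2.MORPH_OPEN,np.ones((3,3)))
    out=[]
    for c in cv2.findContours(m,cv2.RETR_EXTERNAL,cv2.CHAIN_APPROX_NONE)[0]:
        a=cv2.contourArea(c)
        if not amin<a<amax: continue
        w=np.array([onz(p,u,v,z)[:2] for u,v in c[:,0]])
        if not((w>[.3,-.3]).all() and (w<[.9,.3]).all()): continue
        (cx,cy),(l,b),an=cv2.minAreaRect((w*1000).astype(np.float32))
        if l<b: l,b,an=b,l,an+90
        out.append((round(cx,1),round(cy,1),round((an+90)%180-90,1),round(l,1),round(b,1),c[:,0].mean(0).round().tolist(),a))
    return out
E
python3 - <<'E'
from seg import *
for n,vm in(("side",112),("scene",150)):
    im=cv2.imread(f"pics/{n}0.png"); p=par(n)
    for vm in (95,105,112) if n=="side" else (130,145,160):
        print(n,vm); [print("  ",t) for t in tops(p,im,vmin=vm,amin=200)]
p=par("side")
rx=lambda cx,cy:(220+cx/3,90+cy/3)
for nm,pts in(("S",[(384,150,.011),(310,88,.011),(100,200,.08),(172,272,.08)]),("P",[(304,77,.011),(240,20,.011),(22,120,.08),(95,193,.08)])):
    print(nm,[onz(p,*rx(a,b),z)[:2].round(3).tolist() for a,b,z in pts])
# scene-view rack corners: rear-left(347,148) etc
q=par("scene")
for nm,u,v,z in(("rear out",350,148,.08),("rear in near",317,178,.08),("front near",402,227,.011),("front far",431,188,.011)): print(nm,onz(q,u,v,z)[:2].round(3))
E
```

```text
side 95
   (615.4, 60.6, -12.9, 108.5, 49.6, [347.0, 236.0], 578.5)
   (454.6, 73.3, 1.0, 108.5, 50.3, [390.0, 204.0], 524.0)
   (612.3, -74.1, 10.1, 108.3, 52.1, [316.0, 203.0], 525.5)
side 105
   (614.9, 60.4, -13.0, 107.5, 48.9, [347.0, 235.0], 564.5)
   (453.7, 72.9, 0.5, 106.8, 50.2, [391.0, 204.0], 501.0)
   (612.1, -76.0, 10.1, 107.3, 48.5, [316.0, 202.0], 507.0)
side 112
   (614.6, 60.1, -12.9, 107.0, 48.2, [347.0, 235.0], 549.5)
   (453.7, 72.6, 2.2, 106.3, 47.4, [390.0, 204.0], 481.5)
   (611.9, -76.5, 10.1, 106.6, 47.5, [316.0, 202.0], 488.0)
scene 130
   (448.4, 78.5, 2.4, 115.3, 63.2, [328.0, 259.0], 700.5)
   (607.1, 66.1, -13.0, 121.0, 59.5, [277.0, 234.0], 559.5)
   (605.2, -69.8, 10.3, 115.7, 66.5, [305.0, 209.0], 466.5)
scene 145
   (448.8, 77.9, 2.4, 114.6, 62.1, [329.0, 258.0], 648.0)
   (607.5, 65.1, -13.0, 119.8, 57.9, [277.0, 234.0], 512.0)
   (606.0, -71.4, 11.3, 114.8, 64.2, [306.0, 208.0], 387.0)
scene 160
   (449.4, 75.4, -69.0, 71.5, 48.2, [328.0, 257.0], 251.5)
   (600.2, 64.8, -48.0, 108.7, 44.4, [279.0, 235.0], 246.5)
   (594.4, -82.0, 33.8, 71.7, 71.1, [310.0, 208.0], 240.0)
S [[0.371, -0.187], [0.375, -0.302], [0.661, -0.301], [0.659, -0.19]]
P [[0.37, -0.318], [0.37, -0.427], [0.661, -0.432], [0.659, -0.311]]
rear out [ 0.655 -0.428]
rear in near [ 0.639 -0.186]
front near [ 0.362 -0.184]
front far [ 0.362 -0.436]
```

Candidates in the side view: grey cases A (316,203), B (347,235) and C (390,204). Pink (355,174) and blue (419,243) are look-alikes and not meant. The crop confirms three grey cases. The rack with the red screwdriver is at y≈-0.245 and the pen rack at y≈-0.372. I'll go over the racks first.

>>> send_rows(offset=[[4,-2.6,0],[8,-5.2,0],[12,-7.8,0],[16,-10.4,0],[20,-13,0]], twist=[0,0,0,0,0], gripper=[1,1,1,1,1])

```text
clock: 0.65
ee_pos: [0.3605, -0.4236, 0.2312]
orientation: [-0.0, 0.986, 0.167, -0.0]
force: [0.1, -0.9, 0.8]
width: 0.0855
grip_force: 0.0
```

>>> send_rows(offset=[[4,-2.6,0],[8,-5.2,0],[12.4,-7.9,0],[12.4,-7.9,0],[12.4,-7.9,0]], twist=[6,13,19,19,19], gripper=[1,1,1,1,1])

```text
clock: 1.15
ee_pos: [0.4516, -0.3087, 0.2311]
orientation: [-0.0, 1.0, 0.004, -0.0]
force: [0.1, -1.2, -0.2]
width: 0.0852
grip_force: 0.0
```

```bash
cat >> h.py <<'E'
def plan(x,y,z,yaw):
    s,e,r=st(); d=r.T@(np.array([x,y,z])-e)*100
    now=np.degrees(np.arctan2(r[1,0],r[0,0])); print("at",e.round(4),"yaw",now.round(1),"-> offset cm",d.round(2),"twist",round(now-yaw,1),"force",np.round(s["force"],2),"torque",np.round(s["torque"],3),"w",round(s["width"],4),"t",round(s["clock"],1))
E
python3 - <<'E'
from h import *
p,im=snap("wrist","w1.png"); plan(.612,-.0755,.15,10)
E
```

```text
at [ 0.4506 -0.3102  0.2311] yaw 0.3 -> offset cm [ 16.25 -23.4    8.09] twist -9.7 force [0.62 0.37 0.26] torque [-0.015  0.046 -0.017] w 0.0855 t 1.2
```

View pics/w1.png

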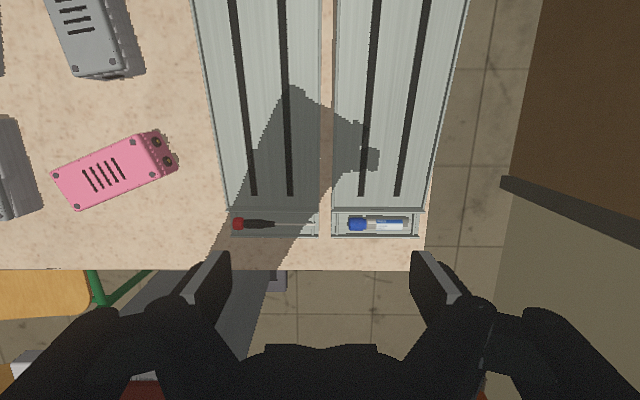

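Run:
```python
from h import *
p=par("wrist")
for nm,u,v,z in(("S rim L",231,237,.011),("S rim R",318,237,.011),("P rim L",331,238,.011),("P rim R",418,238,.011),("S lip L",229,209,.022),("S lip R",319,209,.022),("P lip L",331,211,.022),("P lip R",425,211,.022),("S slot1 bot",254,195,.026),("S slot1 top",233,2,.061),("S slot2 bot",290,195,.026),("S slot2 top",283,2,.061),("P slot1 bot",362,195,.026),("P slot1 top",377,2,.061),("P slot2 bot",397,195,.026),("P slot2 top",427,2,.061)): print(nm,onz(p,u,v,z)[:2].round(4))
```

```text
S rim L [ 0.3611 -0.1938]
S rim R [ 0.3616 -0.307 ]
P rim L [ 0.3602 -0.324 ]
P rim R [ 0.3609 -0.4373]
S lip L [ 0.4033 -0.1978]
S lip R [ 0.4038 -0.3082]
P lip L [ 0.4013 -0.323 ]
P lip R [ 0.4019 -0.4384]
S slot1 bot [ 0.4225 -0.2304]
S slot1 top [ 0.6128 -0.2305]
S slot2 bot [ 0.4227 -0.2734]
S slot2 top [ 0.6132 -0.2753]
P slot1 bot [ 0.4232 -0.3596]
P slot1 top [ 0.6135 -0.3596]
P slot2 bot [ 0.4234 -0.4015]
P slot2 top [ 0.6135 -0.4043]
```

>>> send_rows(offset=[[3.2,-4.8,0],[6,-9,0],[9,-13.5,0],[12,-18,0],[14.5,-21.5,0]], twist=[0,0,-5,-10,-10], gripper=[1,1,1,1,1])

```text
clock: 1.7
ee_pos: [0.5902, -0.103, 0.2313]
orientation: [0.0, 0.996, 0.089, -0.0]
force: [1.6, -1.6, -0.1]
width: 0.0854
grip_force: 0.0
```

Run:
```python
from seg import *
p,im=snap("wrist","w2.png"); plan(.612,-.0755,.012,10)
for vm in(110,140,170): print(vm,[t for t in tops(p,im,vmin=vm,amin=2000,amax=40000)])
```

```text
at [ 0.5938 -0.0932  0.231 ] yaw 10.6 -> offset cm [ 2.06 -1.32 21.91] twist 0.6 force [ 0.01  7.74 -0.13] torque [0.428 0.071 0.007] w 0.0854 t 1.8
110 [(455.0, 70.1, 2.1, 114.7, 54.4, [155.0, 254.0], 3208.0), (612.4, 57.5, -13.0, 110.6, 53.7, [175.0, 123.0], 5282.5)]
140 [(611.2, 60.4, -14.1, 106.6, 47.2, [171.0, 125.0], 4016.5)]
170 []
```

View pics/w2.png

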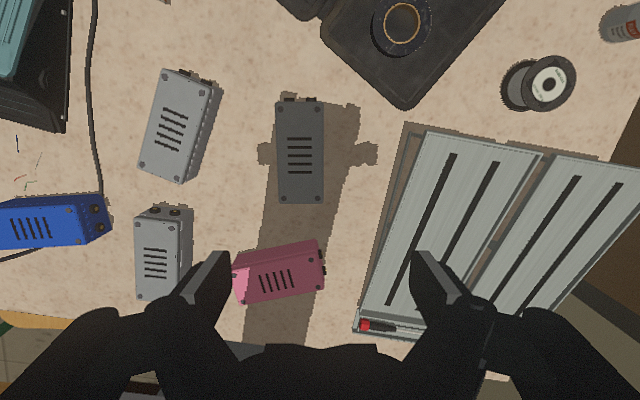

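Run:
```python
from seg import *
p=par("wrist"); im=cv2.imread("pics/w2.png")
for vm in(60,70,80,90): print(vm,[t for t in tops(p,im,vmin=vm,amin=2000,amax=40000)])
for u,v in((275,99),(323,99),(277,203),(325,203)): print(onz(p,u,v,.048)[:2].round(4))
plan(.613,-.076,.012,10)
```

```text
60 [(464.0, 74.3, 2.7, 126.7, 66.8, [161.0, 249.0], 4438.5), (613.4, -65.5, 10.5, 108.8, 50.1, [300.0, 152.0], 4580.5), (615.4, 64.2, -12.8, 113.0, 62.6, [178.0, 126.0], 6274.5)]
70 [(464.0, 74.4, 2.7, 126.7, 66.7, [161.0, 249.0], 4427.0), (613.4, -65.5, 10.5, 108.8, 50.1, [300.0, 152.0], 4562.0), (615.4, 64.2, -12.8, 113.0, 62.6, [178.0, 126.0], 6271.5)]
80 [(463.9, 74.4, 2.7, 126.7, 66.6, [161.0, 249.0], 4380.5), (614.6, -65.3, 10.7, 106.3, 49.9, [298.0, 145.0], 3155.5), (615.4, 64.3, -12.6, 113.0, 62.3, [178.0, 126.0], 6217.5)]
90 [(462.7, 78.2, 3.4, 124.1, 59.7, [159.0, 251.0], 3825.0), (615.6, 65.3, -12.6, 113.0, 60.3, [178.0, 125.0], 5878.5)]
[ 0.6652 -0.0312]
[ 0.6743 -0.0794]
[ 0.5551 -0.0492]
[ 0.5651 -0.1025]
at [ 0.5938 -0.0932  0.231 ] yaw 10.6 -> offset cm [ 2.15 -1.25 21.91] twist 0.6 force [ 0.01  7.74 -0.13] torque [0.428 0.071 0.007] w 0.0854 t 1.8
```

>>> send_rows(offset=[[2.1,-1.3,4],[2.1,-1.3,8.5],[2.1,-1.3,13],[2.1,-1.3,17],[2.1,-1.3,21.8]], twist=[0.6,0.6,0.6,0.6,0.6], gripper=[1,1,1,1,1])

```text
clock: 2.25
ee_pos: [0.6084, -0.0884, 0.0123]
orientation: [0.001, 0.997, 0.082, 0.001]
force: [0.5, -0.5, -0.0]
width: 0.0851
grip_force: 0.0
```

>>> send_rows(offset=[[0,0,0],[0,0,0],[0,0,0],[0,0,0],[0,0,0]], twist=[0,0,0,0,0], gripper=[1,0,0,0,0])

```text
clock: 2.75
ee_pos: [0.6105, -0.0853, 0.017]
orientation: [0.0, 0.996, 0.084, 0.003]
force: [-1.5, 2.3, 8.1]
width: 0.0511
grip_force: 65.6
```

>>> send_rows(offset=[[0,0,0],[0,0,0],[0,0,0],[0,0,0],[0,0,0]], twist=[0,0,0,0,0], gripper=[0,0,0,0,0])

```text
clock: 3.25
ee_pos: [0.6106, -0.0853, 0.017]
orientation: [0.0, 0.996, 0.084, 0.003]
force: [-1.5, 3.6, 8.1]
width: 0.0508
grip_force: 65.6
```

>>> send_rows(offset=[[0,0,-3],[0,0,-7],[0,0,-11],[0,0,-15],[0,0,-15]], twist=[0,0,0,0,0], gripper=[0,0,0,0,0])

```text
clock: 3.75
ee_pos: [0.6118, -0.0864, 0.1716]
orientation: [0.002, 0.997, 0.083, 0.006]
force: [0.6, 0.2, -3.6]
width: 0.0514
grip_force: 65.5
```

>>> send_rows(offset=[[5,0,0],[10,0,0],[10,0,0],[10,0,0],[10,0,0]], twist=[0,0,0,0,0], gripper=[0,0,0,0,0])

```text
clock: 4.25
ee_pos: [0.706, -0.0697, 0.1633]
orientation: [0.0, 0.997, 0.083, -0.0]
force: [-1.0, 0.1, -4.8]
width: 0.0514
grip_force: 66.4
```

>>> send_rows(offset=[[0,0,0],[0,0,0],[0,0,0],[0,0,0],[0,0,0]], twist=[0,0,0,0,0], gripper=[0,0,0,0,0])

```text
clock: 4.75
ee_pos: [0.7067, -0.0692, 0.1635]
orientation: [0.0, 0.997, 0.083, 0.0]
force: [0.7, -0.0, -4.8]
width: 0.0506
grip_force: 66.4
```

```bash
cat >> h.py <<'E'
def tq(tag=""):
    s,e,r=st(); print(tag,"t",round(s["clock"],2),"tcp",e.round(4),"tool-frame torque",(r.T@np.array(s["torque"])).round(3),"force",(r.T@np.array(s["force"])).round(2),"w",round(s["width"],4),"tilt",(r[:,2]).round(4))
E
python3 -c "
from h import *
tq('fwd')"
```

```text
fwd t 4.75 tcp [ 0.7067 -0.0692  0.1635] tool-frame torque [-0.005 -0.083 -0.026] force [0.73 0.16 4.77] w 0.0506 tilt [ 2.e-04 -1.e-04 -1.e+00]
```

>>> send_rows(offset=[[-5,0,0],[-10,0,0],[-10,0,0],[-10,0,0],[-10,0,0]], twist=[0,0,0,0,0], gripper=[0,0,0,0,0])

```text
clock: 5.25
ee_pos: [0.6095, -0.0856, 0.1642]
orientation: [0.0, 0.997, 0.084, 0.001]
force: [-0.3, -0.1, -4.5]
width: 0.0509
grip_force: 66.4
```

>>> send_rows(offset=[[0,0,0],[0,0,0],[0,0,0],[0,0,0],[0,0,0]], twist=[0,0,0,0,0], gripper=[0,0,0,0,0])

```text
clock: 5.75
ee_pos: [0.6084, -0.0856, 0.1632]
orientation: [-0.0, 0.997, 0.084, -0.0]
force: [0.1, -0.3, -5.9]
width: 0.0513
grip_force: 66.4
```

```bash
python3 -c "
from h import *
tq('back')"
```

```text
back t 5.75 tcp [ 0.6084 -0.0856  0.1632] tool-frame torque [-0.002  0.061  0.002] force [0.05 0.27 5.92] w 0.0513 tilt [-1.e-04  2.e-04 -1.e+00]
```

>>> send_rows(offset=[[5,0,0],[10,0,0],[10,0,0],[10,0,0],[10,0,0]], twist=[0,0,0,0,0], gripper=[0,0,0,0,0])

```text
clock: 6.25
ee_pos: [0.7063, -0.0694, 0.1631]
orientation: [0.0, 0.997, 0.083, -0.001]
force: [-0.8, -0.6, -4.6]
width: 0.0515
grip_force: 66.8
```

>>> send_rows(offset=[[0,0,0],[0,0,0],[0,0,0],[0,0,0],[0,0,0]], twist=[0,0,0,0,0], gripper=[0,0,0,0,0])

```text
clock: 6.75
ee_pos: [0.7068, -0.0692, 0.1636]
orientation: [0.0, 0.997, 0.083, 0.0]
force: [-1.4, 0.0, -5.3]
width: 0.0511
grip_force: 66.8
```

```bash
python3 -c "
from h import *
for i in range(3): tq('fwd'); manip.camera('side')"
```

```text
fwd t 6.75 tcp [ 0.7068 -0.0692  0.1636] tool-frame torque [ 0.026 -0.097 -0.014] force [-1.37 -0.27  5.29] w 0.0511 tilt [ 3.e-04 -1.e-04 -1.e+00]
fwd t 6.8 tcp [ 0.7068 -0.0691  0.1635] tool-frame torque [-0.004 -0.056 -0.047] force [ 0.86 -0.14  4.59] w 0.051 tilt [ 2.e-04  0.e+00 -1.e+00]
fwd t 6.85 tcp [ 0.7068 -0.0691  0.1634] tool-frame torque [ 0.027 -0.072 -0.045] force [0.35 0.03 6.32] w 0.0511 tilt [ 0. -0. -1.]
```

>>> send_rows(offset=[[-5,0,0],[-10,0,0],[-10,0,0],[-10,0,0],[-10,0,0]], twist=[0,0,0,0,0], gripper=[0,0,0,0,0])

```text
clock: 7.4
ee_pos: [0.6096, -0.0855, 0.1642]
orientation: [0.0, 0.996, 0.084, 0.001]
force: [-0.3, -0.7, -4.6]
width: 0.0509
grip_force: 66.8
```

>>> send_rows(offset=[[0,0,0],[0,0,0],[0,0,0],[0,0,0],[0,0,0]], twist=[0,0,0,0,0], gripper=[0,0,0,0,0])

```text
clock: 7.9
ee_pos: [0.6084, -0.0856, 0.1632]
orientation: [-0.0, 0.997, 0.084, -0.0]
force: [-0.1, -0.0, -4.9]
width: 0.051
grip_force: 66.8
```

```bash
python3 -c "
from h import *
for i in range(3): tq('back'); manip.camera('side')
plan(.530,-.2515,.163,0); plan(.590,-.2515,.163,0)"
```

```text
back t 7.9 tcp [ 0.6084 -0.0856  0.1632] tool-frame torque [-0.004  0.092  0.018] force [-0.07 -0.    4.93] w 0.051 tilt [-1.e-04  2.e-04 -1.e+00]
back t 7.95 tcp [ 0.6083 -0.0857  0.1632] tool-frame torque [-0.012  0.019 -0.052] force [0.57 0.08 5.66] w 0.0512 tilt [-1.e-04  2.e-04 -1.e+00]
back t 8.0 tcp [ 0.6083 -0.0857  0.1633] tool-frame torque [-0.014  0.062 -0.004] force [0.2  0.11 5.11] w 0.0511 tilt [-1.e-04  1.e-04 -1.e+00]
at [ 0.6083 -0.0858  0.1633] yaw 9.6 -> offset cm [-10.48  15.04   0.03] twist 9.6 force [-0.13 -0.54 -5.48] torque [ 0.002 -0.069  0.038] w 0.0511 t 8.1
at [ 0.6083 -0.0858  0.1633] yaw 9.6 -> offset cm [-4.56 16.04  0.03] twist 9.6 force [-0.13 -0.54 -5.48] torque [ 0.002 -0.069  0.038] w 0.0511 t 8.1
```

>>> send_rows(offset=[[-1.2,4,0],[-2.4,8,0],[-3.6,12,0],[-4.8,16,0],[-4.8,16,0]], twist=[2.5,5,7.5,9.6,9.6], gripper=[0,0,0,0,0])

```text
clock: 8.55
ee_pos: [0.5849, -0.2605, 0.163]
orientation: [0.002, 1.0, -0.006, -0.001]
force: [-0.9, -1.6, -4.9]
width: 0.0512
grip_force: 66.9
```

>>> send_rows(offset=[[0,0,0],[0,0,1],[0,0,3],[0,0,5],[0,0,6]], twist=[0,0,0,0,0], gripper=[0,0,0,0,0])

```text
clock: 9.05
ee_pos: [0.5869, -0.2493, 0.1008]
orientation: [-0.001, 1.0, 0.001, -0.001]
force: [0.0, -0.8, -4.9]
width: 0.0511
grip_force: 66.7
```

Run:
```python
from h import *
p,im=snap("side"); tq(); plan(.588,-.2515,.090,0)
a=cv2.resize(im[70:230,200:400],None,fx=4,fy=3.75,interpolation=cv2.INTER_CUBIC); cv2.imwrite("pics/pl1.png",a)
```

```text
t 9.1 tcp [ 0.5863 -0.2494  0.0998] tool-frame torque [ 0.05  -0.074  0.027] force [ 0.16 -0.52  6.25] w 0.0512 tilt [-0.0039  0.0021 -1.    ]
at [ 0.5863 -0.2494  0.0998] yaw 0.1 -> offset cm [0.17 0.21 0.98] twist 0.1 force [ 0.14  0.54 -6.25] torque [ 0.049  0.074 -0.027] w 0.0512 t 9.1
```

View pics/pl1.png

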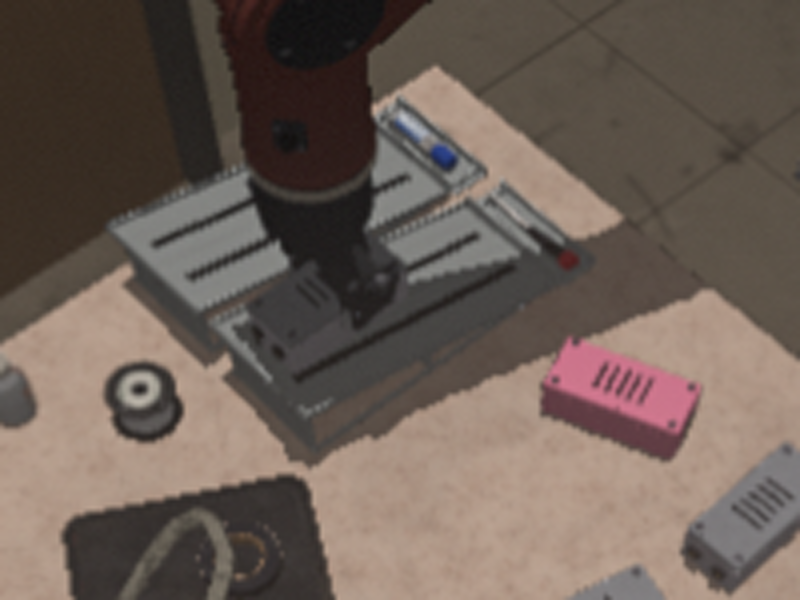

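>>> send_rows(offset=[[0,0.2,0.4],[0,0.2,0.8],[0,0.2,1.1],[0,0.2,1.3],[0,0.2,1.3]], twist=[0,0,0,0,0], gripper=[0,0,0,0,0])

```text
clock: 9.6
ee_pos: [0.5876, -0.2535, 0.0903]
orientation: [-0.0, 1.0, -0.0, 0.0]
force: [-0.3, 0.0, -5.7]
width: 0.0511
grip_force: 66.8
```

>>> send_rows(offset=[[0,0,0.2],[0,0,0.4],[0,0,0.6],[0,0,0.6],[0,0,0.6]], twist=[0,0,0,0,0], gripper=[0,0,0,0,0])

```text
clock: 10.1
ee_pos: [0.5866, -0.2538, 0.0862]
orientation: [0.0, 1.0, -0.0, -0.001]
force: [-13.2, 2.1, 14.1]
width: 0.0511
grip_force: 69.8
```

```bash
python3 -c "
from h import *
tq()"
```

```text
t 10.1 tcp [ 0.5866 -0.2538  0.0862] tool-frame torque [ 0.708 -2.148 -0.114] force [-13.25  -2.07 -14.11] w 0.0511 tilt [-1.4e-03 -6.0e-04 -1.0e+00]
```

>>> send_rows(offset=[[0,0,-0.3],[0,0,-0.3],[0,0,-0.3],[0,0,-0.3],[0,0,-0.3]], twist=[0,0,0,0,0], gripper=[0,0.7,0.9,0.9,0.9])

```text
clock: 10.6
ee_pos: [0.5878, -0.2535, 0.0874]
orientation: [0.0, 1.0, -0.0, 0.0]
force: [0.4, -0.5, 0.2]
width: 0.0767
grip_force: 0.0
```

>>> send_rows(offset=[[0,0,-1],[0,0,-3],[0,0,-6],[0,0,-10],[0,0,-14]], twist=[0,0,0,0,0], gripper=[0.9,0.9,0.9,1,1])

```text
clock: 11.1
ee_pos: [0.5873, -0.2533, 0.2293]
orientation: [-0.0, 1.0, -0.0, -0.0]
force: [0.0, -0.3, 0.2]
width: 0.0856
grip_force: 0.0
```

>>> send_rows(offset=[[0,-5,0],[0,-10,0],[0,-15,0],[0,-20,0],[0,-22,0]], twist=[0,0,0,0,0], gripper=[1,1,1,1,1])

```text
clock: 11.6
ee_pos: [0.5874, -0.027, 0.2287]
orientation: [-0.001, 1.0, 0.003, 0.001]
force: [1.5, -1.2, 0.4]
width: 0.0853
grip_force: 0.0
```

Run:
```python
from seg import *
p,im=snap("side"); tq(); plan(.615,.0605,.15,-13); plan(.454,.073,.15,2)
print(*tops(p,im,vmin=105,amin=200),sep="\n")
a=cv2.resize(im[70:270,200:450],None,fx=3,fy=3,interpolation=cv2.INTER_CUBIC); cv2.imwrite("pics/pl2.png",a)
```

```text
t 11.65 tcp [ 0.5875 -0.0252  0.2287] tool-frame torque [ 0.18  -0.057 -0.018] force [ 0.12 -2.46  0.04] w 0.0855 tilt [ 0.0014  0.0026 -1.    ]
at [ 0.5875 -0.0252  0.2287] yaw 0.5 -> offset cm [ 2.81 -8.53  7.89] twist 13.5 force [ 0.1   2.46 -0.04] torque [0.18  0.059 0.018] w 0.0855 t 11.7
at [ 0.5875 -0.0252  0.2287] yaw 0.5 -> offset cm [-13.28  -9.91   7.87] twist -1.5 force [ 0.1   2.46 -0.04] torque [0.18  0.059 0.018] w 0.0855 t 11.7
(614.7, 59.9, -13.0, 108.5, 50.6, [349.0, 235.0], 497.5)
(454.4, 73.0, 0.7, 108.2, 50.2, [390.0, 204.0], 517.0)
```

View pics/pl2.png

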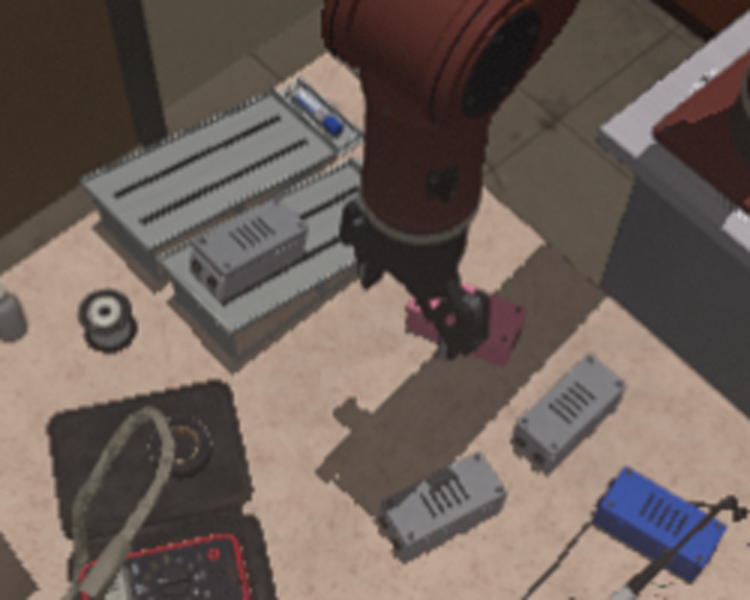

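>>> send_rows(offset=[[1.2,-3.6,1],[2.1,-6.4,3],[2.8,-8.5,5],[2.8,-8.5,7],[2.8,-8.5,8]], twist=[5,10,13.5,13.5,13.5], gripper=[1,1,1,1,1])

```text
clock: 12.15
ee_pos: [0.6151, 0.0519, 0.146]
orientation: [0.0, 0.993, -0.117, -0.001]
force: [0.0, -0.2, 0.3]
width: 0.0854
grip_force: 0.0
```

>>> send_rows(offset=[[0,0,0],[0,0,0]], twist=[0,0], gripper=[1,1])

```text
clock: 12.35
ee_pos: [0.6161, 0.0505, 0.1483]
orientation: [0.0, 0.993, -0.118, 0.0]
force: [0.5, -0.4, 0.0]
width: 0.0857
grip_force: 0.0
```

Run:
```python
from seg import *
p,im=snap("wrist","w3.png"); plan(.6147,.0603,.02,-13)
for vm in(60,75,90): print(vm,*tops(p,im,vmin=vm,amin=2000,amax=40000),sep="\n ")
```

```text
at [0.6163 0.0507 0.1487] yaw -13.6 -> offset cm [-0.41 -0.89 12.87] twist -0.6 force [ 0.22  0.39 -0.19] torque [-0.     0.003 -0.005] w 0.0856 t 12.4
60
 (499.2, 72.6, 1.5, 70.9, 53.7, [329.0, 317.0], 3176.0)
 (614.4, 60.1, -12.9, 113.3, 49.7, [311.0, 198.0], 7323.0)
 (541.9, -177.2, 2.4, 235.7, 55.4, [608.0, 201.0], 8579.0)
75
 (499.8, 72.6, 1.5, 69.7, 53.7, [330.0, 317.0], 3104.5)
 (614.4, 60.1, -13.0, 113.3, 49.7, [311.0, 198.0], 7046.0)
 (541.9, -177.7, 2.3, 234.8, 54.5, [605.0, 225.0], 5759.5)
90
 (495.8, -179.6, 2.3, 142.6, 54.5, [621.0, 273.0], 3618.0)
```

>>> send_rows(offset=[[-0.4,-0.9,1],[-0.4,-0.9,4],[-0.4,-0.9,8],[-0.4,-0.9,12],[-0.4,-0.9,12.9]], twist=[-0.6,-0.6,-0.6,-0.6,-0.6], gripper=[1,1,1,1,1])

```text
clock: 12.9
ee_pos: [0.6107, 0.0612, 0.014]
orientation: [0.001, 0.994, -0.112, -0.003]
force: [-0.1, -1.1, -0.4]
width: 0.0854
grip_force: 0.0
```

>>> send_rows(offset=[[0,0,0],[0,0,0],[0,0,0],[0,0,0],[0,0,0]], twist=[0,0,0,0,0], gripper=[1,0,0,0,0])

```text
clock: 13.4
ee_pos: [0.6155, 0.0609, 0.0209]
orientation: [-0.0, 0.994, -0.113, 0.002]
force: [-1.0, -0.9, 7.3]
width: 0.0508
grip_force: 65.1
```

>>> send_rows(offset=[[0,0,0],[0,0,0],[0,0,0],[0,0,-1],[0,0,-3]], twist=[0,0,0,0,0], gripper=[0,0,0,0,0])

```text
clock: 13.9
ee_pos: [0.6124, 0.0609, 0.0479]
orientation: [0.0, 0.994, -0.113, -0.002]
force: [-0.4, -0.6, -4.8]
width: 0.0514
grip_force: 63.6
```

>>> send_rows(offset=[[0,0,-4],[0,0,-8],[0,0,-12],[0,0,-12],[0,0,-12]], twist=[0,0,0,0,0], gripper=[0,0,0,0,0])

```text
clock: 14.4
ee_pos: [0.614, 0.0613, 0.1693]
orientation: [-0.0, 0.994, -0.112, 0.001]
force: [-0.7, -0.2, -5.4]
width: 0.0507
grip_force: 64.7
```

>>> send_rows(offset=[[-5,0,0],[-10,0,0],[-10,0,0],[-10,0,0],[-10,0,0]], twist=[0,0,0,0,0], gripper=[0,0,0,0,0])

```text
clock: 14.9
ee_pos: [0.5164, 0.083, 0.1676]
orientation: [0.0, 0.994, -0.113, -0.0]
force: [-0.1, 0.3, -5.7]
width: 0.051
grip_force: 64.7
```

>>> send_rows(offset=[[0,0,0],[0,0,0],[0,0,0],[0,0,0],[0,0,0]], twist=[0,0,0,0,0], gripper=[0,0,0,0,0])

```text
clock: 15.4
ee_pos: [0.5165, 0.0836, 0.1683]
orientation: [-0.0, 0.994, -0.113, -0.0]
force: [0.1, -1.4, -5.9]
width: 0.051
grip_force: 64.7
```

```bash
python3 -c "
from h import *
for i in range(4): tq('back'); manip.camera('side')"
```

```text
back t 15.4 tcp [0.5165 0.0836 0.1683] tool-frame torque [-0.039  0.031 -0.028] force [0.45 1.3  5.94] w 0.051 tilt [-1.e-04  2.e-04 -1.e+00]
back t 15.45 tcp [0.5165 0.0836 0.1683] tool-frame torque [ 0.022 -0.007  0.048] force [1.05 0.69 6.2 ] w 0.0512 tilt [-1.e-04  1.e-04 -1.e+00]
back t 15.5 tcp [0.5164 0.0835 0.1683] tool-frame torque [0.038 0.038 0.048] force [-0.49  0.57  5.58] w 0.0513 tilt [-0.e+00  1.e-04 -1.e+00]
back t 15.55 tcp [0.5164 0.0835 0.1683] tool-frame torque [-0.007  0.021 -0.105] force [ 0.05 -0.31  5.34] w 0.0509 tilt [-0.  0. -1.]
```

>>> send_rows(offset=[[5,0,0],[10,0,0],[10,0,0],[10,0,0],[10,0,0]], twist=[0,0,0,0,0], gripper=[0,0,0,0,0])

```text
clock: 16.1
ee_pos: [0.6132, 0.0618, 0.1682]
orientation: [-0.0, 0.994, -0.112, -0.0]
force: [-0.5, -0.1, -5.2]
width: 0.0511
grip_force: 64.8
```

>>> send_rows(offset=[[0,0,0],[0,0,0],[0,0,0],[0,0,0],[0,0,0]], twist=[0,0,0,0,0], gripper=[0,0,0,0,0])

```text
clock: 16.6
ee_pos: [0.6138, 0.0612, 0.1685]
orientation: [0.0, 0.994, -0.112, 0.0]
force: [1.1, -0.5, -6.0]
width: 0.0514
grip_force: 64.8
```

```bash
python3 -c "
from h import *
for i in range(4): tq('fwd'); manip.camera('side')"
```

```text
fwd t 16.6 tcp [0.6138 0.0612 0.1685] tool-frame torque [ 0.015  0.014 -0.027] force [1.17 0.21 5.98] w 0.0514 tilt [ 2.e-04 -1.e-04 -1.e+00]
fwd t 16.65 tcp [0.6138 0.0612 0.1684] tool-frame torque [ 0.008  0.037 -0.035] force [0.3  0.08 4.89] w 0.0512 tilt [ 1.e-04 -1.e-04 -1.e+00]
fwd t 16.7 tcp [0.6138 0.0611 0.1684] tool-frame torque [-0.011  0.033 -0.017] force [ 0.54 -0.55  5.3 ] w 0.0509 tilt [ 1.e-04 -0.e+00 -1.e+00]
fwd t 16.75 tcp [0.6139 0.0611 0.1684] tool-frame torque [0.035 0.02  0.005] force [-0.69  0.    4.36] w 0.051 tilt [ 0.  0. -1.]
```

>>> send_rows(offset=[[0,2,-2],[1,6,-3.5],[2,10.5,-3.5],[3,15,-3.5],[3.7,19,-3.5]], twist=[0,0,0,0,0], gripper=[0,0,0,0,0])

```text
clock: 17.3
ee_pos: [0.6072, -0.1351, 0.2035]
orientation: [0.0, 0.994, -0.113, 0.0]
force: [1.1, -0.6, -5.8]
width: 0.0509
grip_force: 65.2
```

>>> send_rows(offset=[[0.7,4.2,0],[1.4,8.4,0],[2.1,12.8,0],[2.8,17,0],[3.7,21,0]], twist=[0,-3,-6,-9,-12.9], gripper=[0,0,0,0,0])

```text
clock: 17.8
ee_pos: [0.5959, -0.3474, 0.2033]
orientation: [0.0, 1.0, 0.001, -0.0]
force: [1.1, 0.1, -5.3]
width: 0.051
grip_force: 65.2
```

>>> send_rows(offset=[[0,2,0],[0,3.7,0],[0,3.7,0],[0,3.7,0],[0,3.7,0]], twist=[0,0,0,0,0], gripper=[0,0,0,0,0])

```text
clock: 18.3
ee_pos: [0.5975, -0.38, 0.2035]
orientation: [-0.001, 1.0, 0.001, 0.0]
force: [0.1, -1.0, -4.8]
width: 0.0511
grip_force: 65.3
```

```bash
python3 -c "
from h import *
tq();plan(.588,-.381,.0935,0)"
```

```text
t 18.3 tcp [ 0.5975 -0.38    0.2035] tool-frame torque [-0.018  0.079 -0.003] force [0.11 1.03 4.84] w 0.0511 tilt [ 5.0e-04  1.2e-03 -1.0e+00]
at [ 0.5975 -0.38    0.2035] yaw 0.1 -> offset cm [-0.96  0.12 10.99] twist 0.1 force [ 0.12 -1.02 -4.85] torque [-0.018 -0.079  0.003] w 0.0511 t 18.3
```

>>> send_rows(offset=[[-0.9,0.1,2],[-0.9,0.1,6],[-0.9,0.1,9],[-0.9,0.1,10.3],[-0.9,0.1,10.3]], twist=[0,0,0,0,0], gripper=[0,0,0,0,0])

```text
clock: 18.8
ee_pos: [0.587, -0.3815, 0.0985]
orientation: [-0.001, 1.0, 0.001, -0.001]
force: [-0.2, -0.1, -5.3]
width: 0.0509
grip_force: 65.0
```

>>> send_rows(offset=[[0,0,0.3],[0,0,0.6],[0,0,0.8],[0,0,1.0],[0,0,1.0]], twist=[0,0,0,0,0], gripper=[0,0,0,0,0])

```text
clock: 19.3
ee_pos: [0.588, -0.3835, 0.0917]
orientation: [0.0, 1.0, -0.0, 0.001]
force: [-2.3, 1.4, 0.8]
width: 0.051
grip_force: 66.2
```

```bash
python3 -c "
from h import *
tq();plan(.588,-.381,.0935,0)"
```

```text
t 19.3 tcp [ 0.588  -0.3835  0.0917] tool-frame torque [ 0.259 -0.268 -0.057] force [-2.25 -1.37 -0.76] w 0.051 tilt [ 1.3e-03 -8.0e-04 -1.0e+00]
at [ 0.588  -0.3835  0.0917] yaw -0.0 -> offset cm [-0.   -0.25 -0.18] twist -0.0 force [-2.25  1.37  0.75] torque [0.259 0.268 0.058] w 0.051 t 19.3
```

>>> send_rows(offset=[[0,0,0],[0,0,0],[0,0,0],[0,0,0],[0,0,0]], twist=[0,0,0,0,0], gripper=[0,0.7,0.9,0.9,0.9])

```text
clock: 19.8
ee_pos: [0.5876, -0.3832, 0.0903]
orientation: [-0.0, 1.0, -0.0, 0.0]
force: [-0.0, 0.1, 0.4]
width: 0.0772
grip_force: 0.0
```

>>> send_rows(offset=[[0,0,-1],[0,0,-3],[0,0,-6],[0,0,-10],[0,0,-14]], twist=[0,0,0,0,0], gripper=[0.9,0.9,0.9,1,1])

```text
clock: 20.3
ee_pos: [0.5873, -0.3831, 0.2324]
orientation: [-0.0, 1.0, -0.0, 0.0]
force: [1.0, -0.8, 0.1]
width: 0.0849
grip_force: 0.0
```

>>> send_rows(offset=[[-1.3,-4.5,0],[-2.6,-9,0],[-3.9,-13.5,0],[-5.2,-18,0],[-6.5,-22.5,0]], twist=[0,0,0,0,0], gripper=[1,1,1,1,1])

```text
clock: 20.8
ee_pos: [0.522, -0.1564, 0.2313]
orientation: [0.0, 1.0, -0.0, 0.001]
force: [0.4, 0.5, 0.3]
width: 0.0855
grip_force: 0.0
```

>>> send_rows(offset=[[-1.3,-4.5,0],[-2.6,-9,2],[-3.9,-13.5,4],[-5.2,-18,6],[-6.5,-22.5,8]], twist=[0,0,0,0,0], gripper=[1,1,1,1,1])

```text
clock: 21.3
ee_pos: [0.4582, 0.0652, 0.1522]
orientation: [0.0, 1.0, -0.0, 0.001]
force: [1.5, 0.3, -0.0]
width: 0.0854
grip_force: 0.0
```

>>> send_rows(offset=[[0,0,0],[0,0,0],[0,0,0],[0,0,0]], twist=[-1,-1.5,-1.5,-1.5], gripper=[1,1,1,1])

```text
clock: 21.7
ee_pos: [0.4594, 0.0623, 0.1525]
orientation: [0.0, 1.0, 0.012, 0.001]
force: [-0.3, -0.4, -0.4]
width: 0.0854
grip_force: 0.0
```

Run:
```python
from seg import *
p,im=snap("wrist","w4.png"); plan(.4545,.073,.02,1.5)
for vm in(60,75,90): print(vm,*tops(p,im,vmin=vm,amin=2000,amax=40000),sep="\n ")
p,im=snap("side"); print(*tops(p,im,vmin=90,amin=200),sep="\n")
a=cv2.resize(im[70:270,200:450],None,fx=3,fy=3,interpolation=cv2.INTER_CUBIC); cv2.imwrite("pics/pl3.png",a)
```

```text
at [0.4593 0.0624 0.1523] yaw 1.3 -> offset cm [-0.47 -1.07 13.23] twist -0.2 force [-0.62 -0.01  0.62] torque [ 0.019 -0.022  0.011] w 0.0852 t 21.8
60
 (453.7, 73.4, 2.3, 113.2, 49.7, [308.0, 199.0], 7120.0)
 (483.8, -159.5, 17.6, 231.4, 72.9, [614.0, 163.0], 9116.0)
75
 (441.0, 72.8, 1.6, 85.0, 46.3, [302.0, 217.0], 2481.5)
 (438.4, -173.9, 17.6, 136.1, 72.9, [610.0, 224.0], 6417.5)
90
 (438.5, -174.4, 17.6, 136.1, 71.9, [612.0, 225.0], 6077.5)
```

View pics/pl3.png

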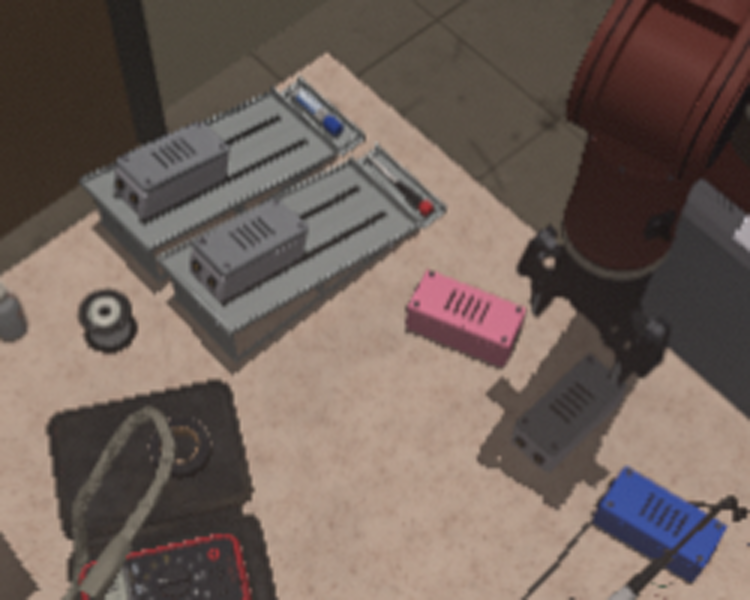

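>>> send_rows(offset=[[-0.5,-1.1,1],[-0.5,-1.1,4],[-0.5,-1.1,8],[-0.5,-1.1,12],[-0.5,-1.1,13.2]], twist=[-0.5,-0.5,-0.5,-0.5,-0.5], gripper=[1,1,1,1,1])

```text
clock: 22.3
ee_pos: [0.4501, 0.0746, 0.0161]
orientation: [-0.0, 1.0, 0.018, -0.003]
force: [-0.8, -0.5, -0.0]
width: 0.0853
grip_force: 0.0
```

>>> send_rows(offset=[[0,0,0],[0,0,0],[0,0,0],[0,0,0],[0,0,0]], twist=[0,0,0,0,0], gripper=[1,0,0,0,0])

```text
clock: 22.8
ee_pos: [0.4549, 0.0742, 0.0218]
orientation: [0.0, 1.0, 0.017, 0.002]
force: [-2.4, -1.3, 8.9]
width: 0.0507
grip_force: 62.3
```

>>> send_rows(offset=[[0,0,0],[0,0,0],[0,0,0],[0,0,-1],[0,0,-3]], twist=[0,0,0,0,0], gripper=[0,0,0,0,0])

```text
clock: 23.3
ee_pos: [0.4521, 0.0742, 0.0498]
orientation: [0.0, 1.0, 0.017, -0.001]
force: [0.8, -0.7, -6.0]
width: 0.0509
grip_force: 64.9
```

>>> send_rows(offset=[[0,0,-4],[0,0,-8],[0,0,-12],[0,0,-14],[0,0,-14]], twist=[0,0,0,0,0], gripper=[0,0,0,0,0])

```text
clock: 23.8
ee_pos: [0.4549, 0.0749, 0.1934]
orientation: [0.0, 1.0, 0.017, 0.003]
force: [0.2, 0.1, -5.4]
width: 0.0508
grip_force: 65.3
```

>>> send_rows(offset=[[5,0,0],[10,0,0],[10,0,0],[10,0,0],[10,0,0]], twist=[0,0,0,0,0], gripper=[0,0,0,0,0])

```text
clock: 24.3
ee_pos: [0.552, 0.0781, 0.1886]
orientation: [-0.0, 1.0, 0.018, -0.001]
force: [-0.2, 0.5, -6.2]
width: 0.0513
grip_force: 65.0
```

>>> send_rows(offset=[[0,0,0],[0,0,0],[0,0,0],[0,0,0],[0,0,0]], twist=[0,0,0,0,0], gripper=[0,0,0,0,0])

```text
clock: 24.8
ee_pos: [0.5533, 0.0777, 0.19]
orientation: [0.0, 1.0, 0.017, 0.0]
force: [0.7, -0.3, -6.0]
width: 0.0513
grip_force: 65.0
```

```bash
python3 -c "
from h import *
for i in range(4): tq('fwd'); manip.camera('side')"
```

```text
fwd t 24.8 tcp [0.5533 0.0777 0.19  ] tool-frame torque [ 0.049  0.011 -0.015] force [0.65 0.32 5.96] w 0.0513 tilt [ 4.e-04 -2.e-04 -1.e+00]
fwd t 24.85 tcp [0.5533 0.0778 0.1899] tool-frame torque [ 0.039  0.03  -0.007] force [ 0.32 -0.35  5.01] w 0.0508 tilt [ 3.e-04 -1.e-04 -1.e+00]
fwd t 24.9 tcp [0.5533 0.0778 0.1899] tool-frame torque [ 0.004 -0.016  0.004] force [-0.48  0.07  5.5 ] w 0.0509 tilt [ 1.e-04 -0.e+00 -1.e+00]
fwd t 24.95 tcp [0.5533 0.0778 0.1898] tool-frame torque [-0.036  0.004 -0.018] force [-0.25 -0.19  5.04] w 0.0506 tilt [ 1.e-04 -0.e+00 -1.e+00]
```

>>> send_rows(offset=[[-5,0,0],[-9,0,0],[-9,0,0],[-9,0,0],[-9,0,0]], twist=[0,0,0,0,0], gripper=[0,0,0,0,0])

```text
clock: 25.5
ee_pos: [0.4643, 0.0747, 0.1903]
orientation: [-0.0, 1.0, 0.017, 0.001]
force: [0.4, -0.0, -6.0]
width: 0.0512
grip_force: 65.1
```

>>> send_rows(offset=[[0,0,0],[0,0,0],[0,0,0],[0,0,0],[0,0,0]], twist=[0,0,0,0,0], gripper=[0,0,0,0,0])

```text
clock: 26.0
ee_pos: [0.4634, 0.0748, 0.1897]
orientation: [-0.0, 1.0, 0.017, -0.0]
force: [0.1, -0.6, -5.4]
width: 0.0507
grip_force: 65.1
```

Run:
```python
from h import *
for i in range(4): tq('back'); p,im=snap('side',"s5.png")
# lid centres/edges of placed cases: lid plane = deck plane raised 48 mm
def onplane(p,u,v,c,n):
    d=ray(p,u,v); return p["o"]+d*((c-p["o"])@n)/(d@n)
n=np.array([-np.sin(.25),0,np.cos(.25)]); ux=np.array([np.cos(.25),0,np.sin(.25)])
hsv=cv2.cvtColor(im,cv2.COLOR_BGR2HSV)
for nm,dc,(a,b) in(("A",[.53,-.2515,.043],(0,0)),("B",[.53,-.381,.043],(0,0))):
    dc=np.array(dc)
    for h in(0,.048):
        q=[proj(p,dc+n*h+ux*x+np.array([0,y,0])).round(1).tolist() for x,y in((.130,.055),(.130,-.055),(-.13,-.055),(-.13,.055))] if h==0 else [proj(p,dc+n*h+ux*(.06+x)+np.array([0,y,0])).round(1).tolist() for x,y in((.056,.026),(.056,-.026),(-.056,-.026),(-.056,.026))]
        print(nm,h,q)
```

```text
back t 26.0 tcp [0.4634 0.0748 0.1897] tool-frame torque [-0.021 -0.028 -0.043] force [0.07 0.58 5.45] w 0.0507 tilt [-2.e-04  1.e-04 -1.e+00]
back t 26.05 tcp [0.4634 0.0748 0.1897] tool-frame torque [0.017 0.028 0.089] force [-0.   -0.48  5.13] w 0.0511 tilt [-2.e-04  1.e-04 -1.e+00]
back t 26.1 tcp [0.4634 0.0747 0.1898] tool-frame torque [ 0.067  0.062 -0.03 ] force [0.07 0.1  6.06] w 0.0509 tilt [-1.e-04  1.e-04 -1.e+00]
back t 26.15 tcp [0.4634 0.0747 0.1898] tool-frame torque [0.041 0.007 0.035] force [-0.2   0.06  5.55] w 0.0506 tilt [-0.  0. -1.]
A 0 [[277.0, 179.4], [253.7, 155.6], [316.0, 123.2], [338.7, 143.8]]
A 0.048 [[276.3, 160.3], [264.9, 149.0], [293.6, 134.1], [304.9, 144.7]]
B 0 [[249.8, 151.5], [228.1, 129.4], [290.8, 100.5], [312.1, 119.7]]
B 0.048 [[248.6, 132.7], [238.1, 122.2], [267.0, 108.9], [277.5, 118.8]]
```

>>> send_rows(offset=[[-0.1,2.5,0],[-0.3,7,0],[-0.4,11.5,0],[-0.6,16,0],[-0.7,20.5,0]], twist=[0,0,0,0,0], gripper=[0,0,0,0,0])

```text
clock: 26.7
ee_pos: [0.4631, -0.1322, 0.19]
orientation: [0.0, 1.0, 0.017, 0.0]
force: [0.6, 0.4, -5.3]
width: 0.0513
grip_force: 65.3
```

>>> send_rows(offset=[[-0.1,4.5,0],[-0.3,9,0],[-0.5,13.5,0],[-0.7,18,0],[-0.9,22,0]], twist=[0,0,0,1,2], gripper=[0,0,0,0,0])

```text
clock: 27.2
ee_pos: [0.4615, -0.3531, 0.1896]
orientation: [0.0, 1.0, -0.001, -0.0]
force: [0.7, -0.6, -6.2]
width: 0.0508
grip_force: 65.2
```

>>> send_rows(offset=[[0,2,0],[0,3,0],[0,3,0],[0,3,0],[0,3,0]], twist=[0,0,0,0,0], gripper=[0,0,0,0,0])

```text
clock: 27.7
ee_pos: [0.4628, -0.3786, 0.1899]
orientation: [-0.0, 1.0, 0.001, 0.0]
force: [-0.6, -0.7, -5.2]
width: 0.0509
grip_force: 65.3
```

```bash
cat > deck.py <<'E'
from h import *
n=np.array([-np.sin(.25),0,np.cos(.25)]); ux=np.array([np.cos(.25),0,np.sin(.25)])
def deckxy(p,u,v,dy,h):
    c=np.array([.53,dy,.043]); d=ray(p,u,v); P=p["o"]+d*((c+n*h-p["o"])@n)/(d@n)-c
    return np.array([P@ux,P[1]])*1000
E
python3 - <<'E'
from deck import *
tq();plan(.464,-.381,.070,0)
p,im=snap("wrist","w6.png")
a=cv2.imread("pics/s5.png")[85:200,215:355]; cv2.imwrite("pics/c6.png",cv2.resize(a,None,fx=5,fy=5,interpolation=cv2.INTER_CUBIC))
E
```

```text
t 27.7 tcp [ 0.4628 -0.3786  0.1899] tool-frame torque [0.056 0.021 0.073] force [-0.57  0.73  5.24] w 0.0509 tilt [ 3.e-04  7.e-04 -1.e+00]
at [ 0.4628 -0.3786  0.1899] yaw 0.1 -> offset cm [ 0.11  0.25 11.99] twist 0.1 force [-0.57 -0.72 -5.24] torque [ 0.056 -0.021 -0.073] w 0.0509 t 27.7
```

View pics/c6.png

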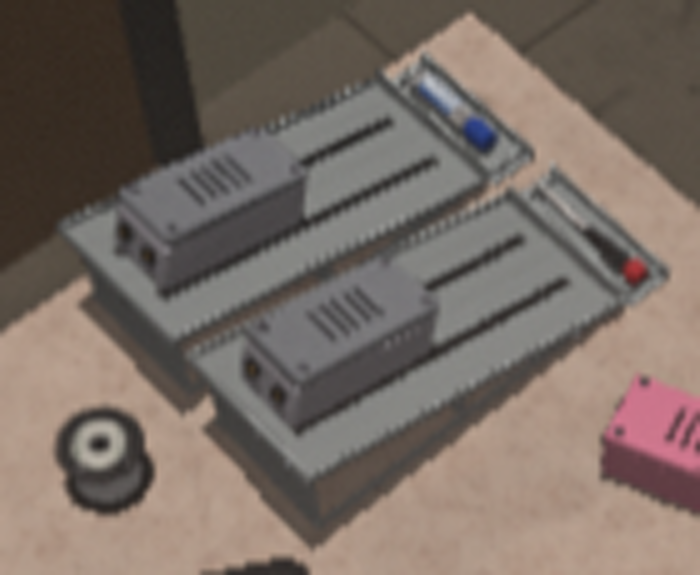

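View pics/w6.png

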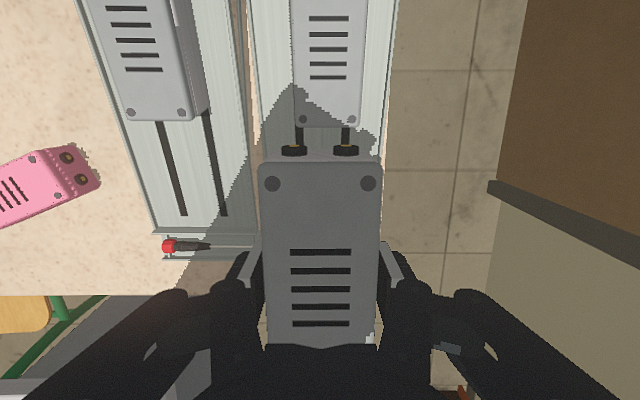

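Run:
```python
from deck import *
w=par("wrist"); s=par("side")
print("B wrist",[deckxy(w,u,v,-.381,.048).round(1).tolist() for u,v in((297,126),(358,126))])
print("A wrist",[deckxy(w,u,v,-.2515,.048).round(1).tolist() for u,v in((120,121),(190,118))])
print("B side",[deckxy(s,u,v,-.381,.048).round(1).tolist() for u,v in((238.6,123),(248,132),(275.6,119.4),(267.4,112))])
print("A side",[deckxy(s,u,v,-.2515,.048).round(1).tolist() for u,v in((263.6,150),(274.4,159),(302.4,145),(293,136.6))])
print("held lid: case bottom est", onz(w,320,160,w["o"][2]-.142+.027)[:2])
```

```text
B wrist [[3.7, 21.2], [3.8, -26.4]]
A wrist [[6.8, 27.3], [9.6, -26.6]]
B side [[116.7, -22.4], [115.7, 22.7], [10.7, 24.9], [11.7, -14.4]]
A side [[121.7, -25.0], [117.3, 19.2], [11.3, 22.8], [12.7, -19.0]]
held lid: case bottom est [ 0.51642077 -0.37789051]
```

>>> send_rows(offset=[[0,0.25,2],[0,0.25,6],[0,0.25,10],[0,0.25,12],[0,0.25,12]], twist=[0,0,0,0,0], gripper=[0,0,0,0,0])

```text
clock: 28.25
ee_pos: [0.4604, -0.3806, 0.0666]
orientation: [-0.002, 1.0, 0.001, -0.002]
force: [-0.5, -0.4, -4.9]
width: 0.0508
grip_force: 65.1
```

```bash
python3 -c "
from h import *
tq();plan(.463,-.381,.0605,0)"
```

```text
t 28.25 tcp [ 0.4604 -0.3806  0.0666] tool-frame torque [-0.023  0.003 -0.009] force [-0.44  0.44  4.87] w 0.0508 tilt [-0.0045  0.0039 -1.    ]
at [ 0.4604 -0.3806  0.0666] yaw 0.1 -> offset cm [0.26 0.04 0.61] twist 0.1 force [-0.46 -0.42 -4.86] torque [-0.022 -0.003  0.01 ] w 0.0508 t 28.2
```

>>> send_rows(offset=[[0,0,0],[0,0,0.3],[0,0,0.6],[0,0,0.9],[0,0,0.9]], twist=[0,0,0,0,0], gripper=[0,0,0,0,0])

```text
clock: 28.75
ee_pos: [0.4619, -0.3831, 0.0608]
orientation: [-0.0, 1.0, -0.0, -0.0]
force: [0.0, 0.3, -5.8]
width: 0.0513
grip_force: 65.2
```

```bash
python3 -c "
from h import *
tq();plan(.463,-.381,.0605,0)"
```

```text
t 28.75 tcp [ 0.4619 -0.3831  0.0608] tool-frame torque [ 0.015  0.037 -0.008] force [ 0.02 -0.29  5.76] w 0.0513 tilt [-1.e-04  0.e+00 -1.e+00]
at [ 0.4619 -0.3831  0.0608] yaw -0.0 -> offset cm [ 0.11 -0.21  0.03] twist -0.0 force [ 0.02  0.29 -5.76] torque [ 0.015 -0.037  0.008] w 0.0513 t 28.8
```

Not in contact yet, so I'll lower a little further, then release and look.

>>> send_rows(offset=[[0,0,0.2],[0,0,0.3],[0,0,0.4],[0,0,0.4]], twist=[0,0,0,0], gripper=[0,0,0,0])

```text
clock: 29.15
ee_pos: [0.4611, -0.3833, 0.0587]
orientation: [0.0, 1.0, -0.0, -0.001]
force: [-12.3, 5.2, 16.1]
width: 0.0508
grip_force: 68.2
```

>>> send_rows(offset=[[0,0,0],[0,0,0],[0,0,0],[0,0,0],[0,0,0]], twist=[0,0,0,0,0], gripper=[0,0.7,0.9,0.9,0.9])

```text
clock: 29.65
ee_pos: [0.4623, -0.3832, 0.0569]
orientation: [0.0, 1.0, -0.0, 0.0]
force: [0.1, 0.5, -0.5]
width: 0.0767
grip_force: 0.0
```

>>> send_rows(offset=[[0,0,-1],[0,0,-3],[0,0,-6],[0,0,-10],[0,0,-15]], twist=[0,0,0,0,0], gripper=[0.9,0.9,0.9,1,1])

```text
clock: 30.15
ee_pos: [0.4613, -0.3824, 0.2076]
orientation: [-0.001, 1.0, -0.0, -0.001]
force: [1.1, -0.5, -0.2]
width: 0.0854
grip_force: 0.0
```

>>> send_rows(offset=[[0,-4,0],[0,-8.5,0],[0,-13,0],[0,-17.5,0],[0,-22,0]], twist=[0,0,0,0,0], gripper=[1,1,1,1,1])

```text
clock: 30.65
ee_pos: [0.462, -0.1613, 0.2076]
orientation: [0.0, 1.0, -0.0, 0.0]
force: [1.7, 0.8, -0.3]
width: 0.0851
grip_force: 0.0
```

>>> send_rows(offset=[[0,-4,0],[0,-8.5,0],[0,-13,0],[0,-17.5,0],[0,-22,0]], twist=[0,0,0,0,0], gripper=[1,1,1,1,1])

```text
clock: 31.15
ee_pos: [0.462, 0.0588, 0.2078]
orientation: [0.0, 1.0, -0.0, 0.001]
force: [0.4, -0.7, -0.1]
width: 0.0853
grip_force: 0.0
```

Run:
```python
from h import *
tq(); p,im=snap("side","s7.png"); p2,im2=snap("scene","sc7.png")
a=cv2.resize(im[75:205,215:355],None,fx=4,fy=4,interpolation=cv2.INTER_CUBIC); cv2.imwrite("pics/c7.png",a)
```

```text
t 31.15 tcp [0.462  0.0588 0.2078] tool-frame torque [ 0.02   0.064 -0.044] force [0.36 0.68 0.06] w 0.0853 tilt [ 1.4e-03 -5.0e-04 -1.0e+00]
```

View pics/c7.png

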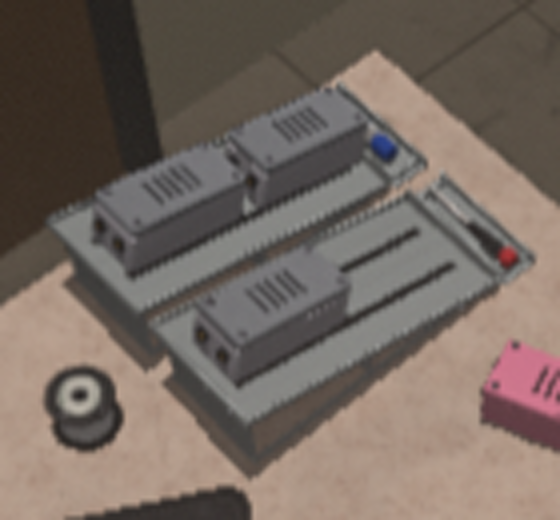

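Run:
```python
from deck import *
s=par("side"); q=par("scene")
print("C",[deckxy(s,u,v,-.381,.048).round(1).tolist() for u,v in((273,112.5),(281.5,122),(307,106.2),(298.5,97.5))])
c=np.array([.53,-.381,.043])
for cx in(-64,-70):
    for cam,o,f,nm in((s,(215,75),4,"side"),(q,(0,0),1,"scene")):
        print(cx,nm,[((proj(cam,c+n*h+ux*(cx+x)/1000+np.array([0,y,0]))-o)*f).round(0).tolist() for x,y,h in((56,-.026,.048),(56,.026,.048),(-56,.026,.048),(-56,-.026,.048),(-56,.026,0),(56,.026,0))])
im=cv2.imread("pics/sc7.png")[130:240,300:450]; cv2.imwrite("pics/c8.png",cv2.resize(im,None,fx=5,fy=5,interpolation=cv2.INTER_CUBIC))
```

```text
C [[-2.0, -3.4], [2.3, 43.5], [-116.7, 31.5], [-120.4, -15.0]]
-64 side [[220.0, 130.0], [262.0, 170.0], [366.0, 119.0], [325.0, 82.0], [357.0, 162.0], [254.0, 213.0]]
-64 scene [[387.0, 159.0], [381.0, 165.0], [412.0, 182.0], [418.0, 175.0], [407.0, 194.0], [376.0, 177.0]]
-70 side [[226.0, 128.0], [268.0, 167.0], [372.0, 117.0], [330.0, 80.0], [362.0, 160.0], [260.0, 210.0]]
-70 scene [[389.0, 159.0], [382.0, 166.0], [414.0, 183.0], [420.0, 176.0], [408.0, 195.0], [377.0, 178.0]]
```

View pics/c8.png

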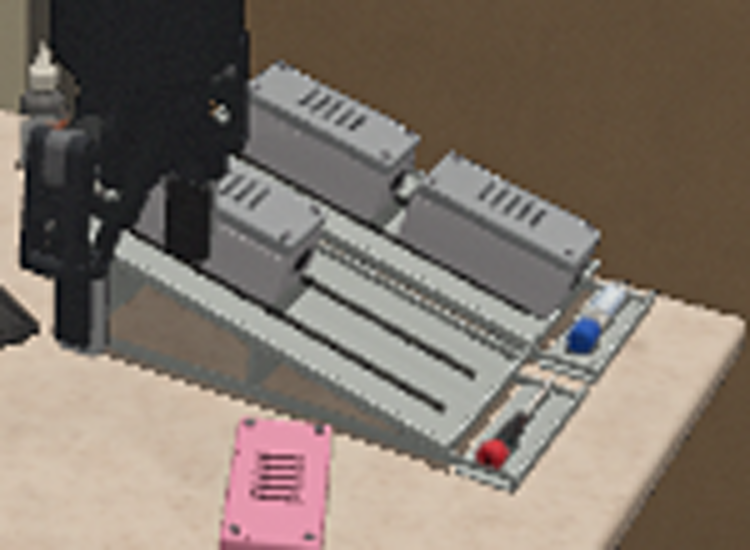

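```bash
python3 -c "
from h import *
print(manip.finish_job())"
```

```text
the job is handed in; nothing more can be done
None
```

The job is handed in: of the three grey cases, the one that rattled is on the screwdriver rack and the two sound ones are on the pen rack. The last pictures show all three lying flat with both tools still in their troughs; finish_job gave no verdict.

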